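# Set the day wheel and date-stamp a biscuit box

## Task

Stamp the biscuit box that lies between the rails of the bench date stamp: push it along the rails until it is fully home against the back stop, and with a fingertip flick the ribbed day wheel on, click by click, until its wide flat bar is uppermost, between the two pointers. Only when the box is home and the day is right, press the round black knob firmly down so that the stamp bears on the box for a moment, and let it spring back up. Pick nothing up: the stamp must not touch the box on a wrong day or before it is home, so turn the wheel gently, and leave the other things on the counter alone.

Things in the scene. Friction and masses are not known exactly. Their poses are not given: they have to be found in the camera images.
- dater: bench date stamp, fixed. Grey base plate (x -190 to +100 mm, top 8 mm high), two rails along x 74 mm apart inside (30 mm high, to x -165), two rods at the back (172 mm high) with a sprung aluminium stamp head over x -35 to +80, y -56 to +50, from 82 mm up. Origin: on the counter midway between the rails, below the wheel's axle; x along the rails towards the back stop, y left, z up
- stop_face (a point): middle of the back stop's front face at the base plate's height, 33 mm along x from the dater's origin
- biscuit_box: card biscuit box, 135 mm long, 68 wide, 62 high, about 160 g, loose on the base plate between the rails, its long side (own y axis) along them, 30 to 70 mm short of the stop at the start. Origin: centre of its underside, 67.5 mm from its end faces. Home (far end on the stop) puts the origin at x = -34.5 mm of the dater
- day_wheel (a joint): angle of the ribbed day wheel, rad; grows as its top moves to the dater's +x. Seven click stops 0.8976 rad apart (24.7 mm along the rim); 0 (or a full turn either way) has the white bar uppermost, negative values have the bar round towards the front. Settles at the start one, two or three clicks below 0. Past halfway to a stop it snaps on by itself; turns both ways, about 2 N at the rim
- wheel_top (a point): topmost point of the black day wheel (55 mm across, 24 mm wide, axle along y, cheeks end 10 mm below its top): 155.5 mm high at x 0, y +28 mm of the dater. Does not turn. The wheel rides on the sprung stamp head, which yields from 3 N, 0.45 N per mm; a fingertip pressed 2 to 6 mm down drags the rim along with it, with little slip. Axes as the dater's
- wheel_mark (a point): middle of the outer face of the wheel's white bar (9.5 mm wide, 24 mm long, flush with the ribs); turns with the wheel and meets wheel_top when the day is right
- knob_top (a point): top of the round black press knob, 36 mm across, 163 mm high at x +2, y -34 mm of the dater; moves with the stamp head
- stamp_head: sprung aluminium head on the rods, with the knob, the day wheel and, underneath, the rubber die, 40 x 54 mm, whose face is 82 mm high at rest, 12 mm above the box's top. It yields from 3 N, 0.45 N per mm: 8.5 N brings the die onto the box, and from there the rubber gives 4 mm at 2 N per mm: 12 to 20 N on the knob, 14 to 16 mm down, stamps well. It springs back. Origin: the dater's, while up
- next_box: another card biscuit box, 68 x 135 x 62 mm, bystander, standing to the left; origin under its centre
- juice_a: green juice bottle, 41 mm across, 125 mm high, bystander; origin under its centre
- juice_b: second green juice bottle, the same size, bystander; origin under its centre
- marker_pen: marker pen, 17 x 135 x 16 mm, bystander lying to the left in front; origin under its centre
- soda_can: drink can, 68 mm across, 115 mm high, bystander to the right; origin under its centre
Things that resemble listed ones, but are neither listed nor needed, are in the scene too. What is shaped like the biscuit_box but yellow is not meant.

How it is judged (in metres and radians):
On the way, in this order (a step that is already met when the one before it is completed fails the run):
1. the box is home against the back stop and the wheel's white bar is uppermost (x of biscuit_box in the frame of dater above -0.039 m and x of wheel_mark in the frame of wheel_top between -0.006 and 0.006 m and z of wheel_mark in the frame of wheel_top above -0.01 m), for 0.2 s.
2. the stamp bears on the box with more than 2 N (all of step 1 and contact force between stamp_head and biscuit_box above 2 N), for 0.15 s.
At the end, for the whole second after the job is handed in: the box was stamped (over 2 N) while home on the right day; at the end it lies flat and still within about 4 mm of the back stop, the white bar is within 6 mm of the wheel's top, and the stamp head is back within 3 mm of its top position (all of step 1 and z of knob_top in the frame of dater above 0.16 m and angle between biscuit_box's own z axis and vertical below 0.03 rad and height (world z) of biscuit_box below 0.012 m and linear speed of biscuit_box below 0.01 m/s); the robot touches nothing.
It fails at once if the stamp touches the box while the white bar is not uppermost or the box is not home (spoiled box) (contact force between stamp_head and biscuit_box above 0.3 N and not (x of biscuit_box in the frame of dater above -0.039 m and x of wheel_mark in the frame of wheel_top between -0.006 and 0.006 m and z of wheel_mark in the frame of wheel_top above -0.01 m)).
It fails at once if the box is lifted or tipped (height (world z) of biscuit_box above 0.02 m or angle between biscuit_box's own z axis and vertical above 0.2 rad).
It fails at once if another loose thing on the counter is moved more than 3 cm (distance of any of next_box, juice_a, juice_b, marker_pen, soda_can from where it was at the start of the episode above 0.03 m).
It also fails if it takes over 54 s, if anything falls off the work surface, if the arm or the gripper's body presses on something with over 40 N, if the wrist force passes 120 N, or if a joint passes its speed limit or range.

## Robot

A 6-joint arm with a two-finger parallel gripper is mounted at the origin on a cart in front of the work surface, level with it; the furniture and walls round the work are solid. World frame = base frame: x ahead of the robot, y to its left, z up, the work surface at z = 0. Lengths are in m, angles in degrees, forces in N, time in s.
With the tool pointing down it reaches from about 0.25 to 0.725 m from the base axis. Payload 9.7 kg.
Tool frame: the origin (TCP) lies on the centre line of the jaws, within the pads' length; the fingertips stand bot.nose_length ahead of it and the grasp point (between the pads) lies 11 mm behind it (bot.nose_length is the distance from the TCP to the fingertips, in m); z points along the fingers, y is the line along which they close (so a half turn about z gives the same grasp; the last joint's range is limited). The gripper opens to 85 mm and grips with 20 to 120 N. Pads are 22 mm wide; open, the fingers measure 114 mm over their backs; the gripper's body (76 mm by 85 mm) begins 54 mm behind the grasp point. The pads swing forward as they close: fully open they stand 13 mm farther back than shut.
Start: joints at [-75.917, 4.979, 10.078, 95.1, 0, 90], TCP at [0.134, -0.533, 0.239] pointing down, gripper open.
Joint ranges: [-179.16, 179.16], [-48.56, 103.87], [-65.8, 70.77], [-126.05, 130.52], [-82.76, 87.17], [-180, 180]. Speed limits (degrees/s): [127.2, 127.2, 147.25, 180, 180, 180].

## Interface

Orientations are given as [roll, pitch, yaw] about the fixed x, y, z axes, in that order (R = Rz(yaw) Ry(pitch) Rx(roll)).
In Python, from workcell import bot gives the robot as it stands. The module is installed in compiled form; this text tells all that it offers.
- The arm moves only by the shell command python3 -m inch 'ROWS' [OPENING] [FORCE]. ROWS is JSON, a list of rows, each a list of 4 numbers: the shift along the world's x, y, z in cm, then the turn about the world's z in degrees. A call has exactly 8 rows; each row is the pose to reach, as a shift and turn from the pose commanded when the call began; what a row does not reach only later rows make up. A row lasts 1/8 s, in which the tool goes at most 62.5 mm and 10.7 degrees, less where a joint would pass 70% of its speed; a pose out of reach is approached as far as the arm can. A call with a gripper value outside its range is refused whole. OPENING is the finger opening in cm, from 0 to 8.54, set as the call begins (- or left out, the last holds). The fingers move at their own pace and stop on an object; FORCE is the grip in N (left out, the last holds). Time passes only in rows, so rows that repeat a pose let the fingers close, or fill a call up. It gives the time, the measured TCP pose, the force, the opening and the grip force at its end, in the units of the state.
- bot.get_obs(): the state, without advancing time (a new reading comes with each control period).
- bot.camera(name): name is "scene" or "top" or "wrist"; returns a dict with "img" (400x640x3 uint8, red, green, blue), "fovy" (degrees; the focal length in pixels is half the picture's height over the tangent of half this angle, whatever the lens; pixels are square), "cx", "cy" (the principal point, pixels), "R" (3x3) and "t" (3): a world point X has camera coordinates R X + t; the wrist camera has in their place "mount" (4x4, takes a point from camera to tool coordinates, whose origin is the TCP and whose axes are the flange's). Camera axes: x right, y down, z forward; pixel columns grow to the right and rows downward; lengths in m; the calibration is good to about 2 mm. A picture is of the moment at which its call begins: read the wrist's pose just before it. There is no depth.
- bot.job_done(): hands the job in; it is judged then, once.
Trained networks look in a picture, given as the dict that the camera call returned (one of the last four; its "shot" number tells which), for a name from the list of things; names that differ only in an ending like _2 or _b are one class to them, and where a whole thing is asked for, a point or a joint stands for the part that bears it (a point fixed in the world has none). Each returns a list of dicts, best first, with "score" (0 to 1); they miss things now and then, are a little off and sometimes report something else, mostly with a low value. They report only what shows in the picture. A call takes as long as a camera call. They do not tell look-alikes from the thing itself.
- bot.find_in(thing, picture): "point" ([column, row] in pixels, amid what is visible of it).
- bot.landmark_of(thing, picture): "point" ([column, row] in pixels: a listed point, or the origin of a listed thing).
The state is a dict: "time": time; "q": joint angles; "qd": joint speeds; "joint_efforts": joint torques, N m; "ee_pos": TCP position; "tcp_rot": TCP orientation; "wrist_force": force on the tool from outside, world axes, zero at the start; "torque": the same for the moment, N m; "opening": finger opening in m; "grasp_force": force on a finger pad.
Only numpy, scipy, OpenCV 4.12 (cv2) and the standard library are available. Lean on these libraries where they do the work, as an engineer would, in place of code of your own. Each camera call takes 0.05 s, during which the arm holds its last target. There are 200 camera calls.

## Working session

There is one attempt and no reset: what is moved stays moved. The work goes in short steps, Python scripts to look and compute and a shell command to move; the robot and the scene stay as the last step left them, time stands still between calls to the robot, and variables do not carry over. Pictures are saved under pics/ and viewed, at most 10 in all, crops included, and the job is handed in when it is done.

```bash
mkdir -p pics; ls; cat > h.py <<'E'
import numpy as np, cv2
from workcell import bot
def save(c,n): cv2.imwrite('pics/'+n,c['img'][:,:,::-1])
def f(c): return 200/np.tan(np.radians(c['fovy'])/2)
def ray(c,p):
    d=np.array([(p[0]-c['cx'])/f(c),(p[1]-c['cy'])/f(c),1.])
    R=np.array(c['R']);t=np.array(c['t'])
    return -R.T@t, R.T@d
def atz(c,p,z):
    o,d=ray(c,p); return o+d*(z-o[2])/d[2]
def proj(c,X):
    Y=np.array(c['R'])@X+c['t']; return np.array([c['cx'],c['cy']])+f(c)*Y[:2]/Y[2]
E
python3 - <<'E'
from h import *
print(bot.nose_length); o=bot.get_obs(); print(o['time'],o['ee_pos'],o['tcp_rot'],o['wrist_force'],o['opening'])
for n in('scene','top'):
    c=bot.camera(n); save(c,n+'.png'); print(n,-np.array(c['R']).T@c['t'])
    for th,z in(('dater',0),('stop_face',.008),('biscuit_box',.008),('wheel_top',.1555),('wheel_mark',.15),('knob_top',.163),('next_box',0),('juice_a',0),('soda_can',0),('marker_pen',0)):
        for r in bot.landmark_of(th,c)[:3]: print(th,np.round(r['point'],1),round(r['score'],2),atz(c,r['point'],z).round(4))
E
```

```text
pics
0.008
0.0 [ 0.13376839 -0.53324699  0.23858809] [-1.79924125e+02 -5.24053266e-04  1.40812195e+01] [ 0.22579778 -0.1671563   0.10704757] 0.0854243151663254
scene [-0.12882493  1.0648454   0.78046515]
dater [263.5 234.1] 0.7 [0.6169 0.2387 0.    ]
stop_face [247.5 230.1] 0.76 [0.658  0.2566 0.008 ]
biscuit_box [375.2 266.9] 0.94 [0.2911 0.2044 0.008 ]
biscuit_box [293.8 236. ] 0.67 [0.5355 0.2093 0.008 ]
wheel_top [258.8 189.8] 0.94 [0.6013 0.2603 0.1555]
wheel_mark [267.7 200.8] 0.77 [0.5548 0.2826 0.15  ]
knob_top [262.2 179.1] 0.67 [0.6207 0.2226 0.163 ]
next_box [232.7 297.7] 0.88 [0.5155 0.4728 0.    ]
juice_a [317.2 202.6] 0.87 [0.5859 0.0229 0.    ]
juice_a [322.3 196.8] 0.7 [ 0.5918 -0.0137  0.    ]
soda_can [340.7 173. ] 0.92 [ 0.6256 -0.1756  0.    ]
soda_can [291.2 234.8] 0.15 [0.5516 0.1999 0.    ]
marker_pen [277.9 317.2] 0.6 [0.3907 0.4644 0.    ]
top [0.27108857 0.16290222 1.45972937]
dater [287.5 151.6] 0.84 [0.6208 0.2481 0.    ]
dater [349.9 163.1] 0.67 [0.5861 0.0395 0.    ]
stop_face [285.7 141.5] 0.85 [0.6531 0.2545 0.008 ]
biscuit_box [301.1 180.1] 0.65 [0.524  0.2004 0.008 ]
biscuit_box [303.9 249.2] 0.63 [0.2984 0.1863 0.008 ]
wheel_top [279.8 147.3] 0.68 [0.5962 0.2623 0.1555]
wheel_mark [283.8 156.1] 0.49 [0.5709 0.25   0.15  ]
knob_top [296.9 134.2] 0.81 [0.6354 0.212  0.163 ]
next_box [218.3 182.5] 0.62 [0.5118 0.473  0.    ]
juice_a [351.2 167.6] 0.52 [0.5709 0.035  0.    ]
soda_can [351.4 164.9] 0.65 [0.5801 0.0345 0.    ]
soda_can [416.4 154.6] 0.63 [ 0.6198 -0.1831  0.    ]
soda_can [289.8 157.6] 0.4 [0.6005 0.2399 0.    ]
marker_pen [218.2 219.4] 0.48 [0.39   0.4676 0.    ]
```

```bash
python3 - <<'E'
import cv2
a=cv2.imread('pics/scene.png')[130:350,180:460]; b=cv2.imread('pics/top.png')[90:290,180:460]
cv2.imwrite('pics/c1.png',cv2.resize(a,None,fx=2.7,fy=2.7,interpolation=2))
cv2.imwrite('pics/c2.png',cv2.resize(b,None,fx=2.8,fy=2.8,interpolation=2))
E
```

```text
(no output)
```

View pics/c1.png

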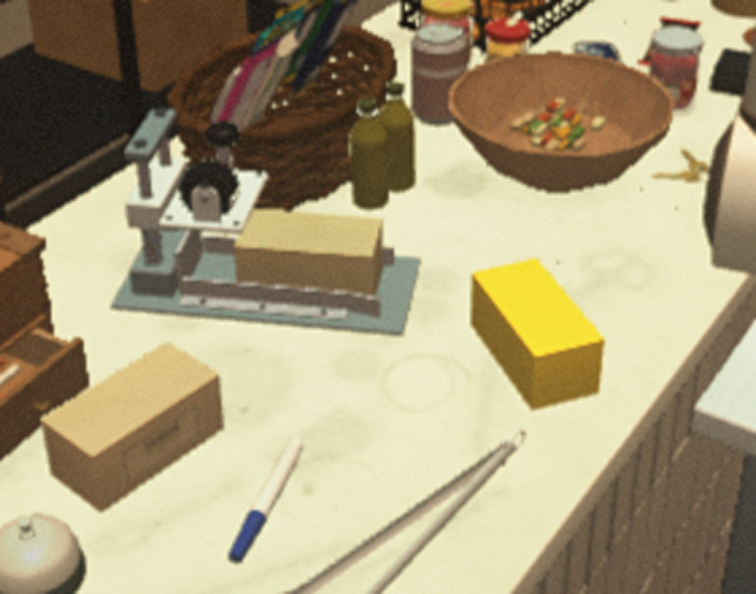

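View pics/c2.png

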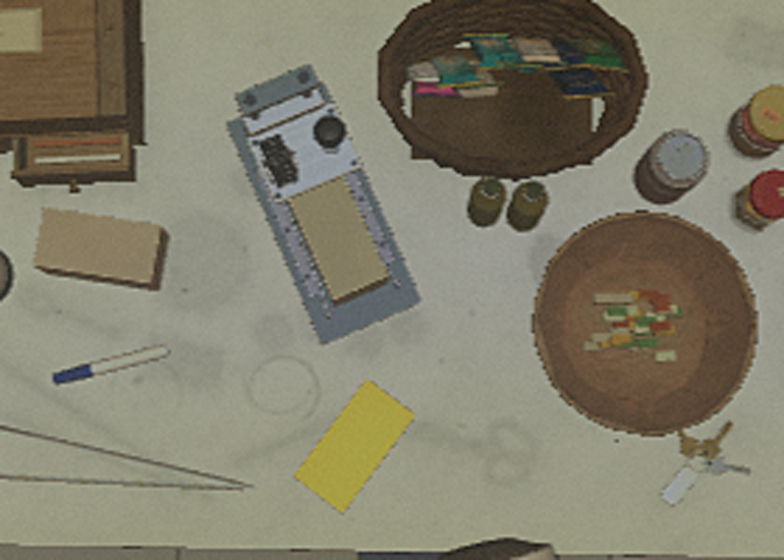

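The scene crop shows the grey dater with its card box between the rails. The other card box (left) and the yellow one (front) are look-alikes. The white bar isn't visible from here. The top crop shows the plate corners at about (322,343), (419,300), (237,98) and (312,68), giving a yaw of about 22°. I'll fit the dater pose to all the points.

```bash
cat > fit.py <<'E'
from h import *
from scipy.optimize import least_squares
c={n:bot.camera(n) for n in('scene','top')}
T=lambda u,v:(180+u/2.8,90+v/2.8); S=lambda u,v:(180+u/2.7,130+v/2.7)
# (cam, pixel, local(x,y,z) with y in units of w if flagged)
D=[('top',T(322,343),(-.19,1,.008),1),('top',T(419,300),(-.19,-1,.008),1),
('scene',S(405,332),(-.19,1,.008),1),('scene',S(420,258),(-.19,-1,.008),1),
('scene',S(113,307),(.10,1,.008),1)]
for n in c:
    for th,l in(('dater',(0,0,0)),('stop_face',(.033,0,.008)),('wheel_top',(0,.028,.1555)),('knob_top',(.002,-.034,.163))):
        r=bot.landmark_of(th,c[n])
        if r: D.append((n,r[0]['point'],l,0))
def pt(p,l,w):
    l=np.array(l,float); 
    if w: l[1]*=p[3]
    a=p[2]; return np.array([p[0]+np.cos(a)*l[0]-np.sin(a)*l[1],p[1]+np.sin(a)*l[0]+np.cos(a)*l[1],l[2]])
res=lambda p:np.concatenate([proj(c[n],pt(p,l,w))-q for n,q,l,w in D])
s=least_squares(res,[.61,.24,.39,.06],loss='soft_l1')
print(s.x[:2],np.degrees(s.x[2]),s.x[3]); print(res(s.x).reshape(-1,2).round(1).tolist())
p=s.x; np.save('p.npy',p)
a=p[2]; R=np.array([[np.cos(a),np.sin(a)],[-np.sin(a),np.cos(a)]])
# box front top edge middle
q=atz(c['top'],T((335+390)/2,(300+276)/2),.070); print('box front top mid local',R@(q[:2]-p[:2]))
q=atz(c['scene'],S((383+380)/2,(217+288)/2),.045); print('scene front-left edge local',R@(q[:2]-p[:2]))
for l in((-.2,0,.04),(-.102,0,.04),(0,.028,.1555),(.002,-.034,.163)): print(l,pt(p,l,0).round(4))
E
python3 fit.py
```

```text
[0.61637317 0.23965062] 24.452593535211626 0.06244842866032139
[[-0.0, -0.3], [0.5, 0.0], [-1.1, -0.6], [0.0, -0.4], [-1.4, -1.6], [1.0, 0.6], [1.3, 2.7], [-0.5, 0.5], [0.1, -0.7], [-3.4, 1.8]]
box front top mid local [-0.15856572 -0.00260317]
scene front-left edge local [-0.15854457 -0.01041474]
(-0.2, 0, 0.04) [0.4343 0.1569 0.04  ]
(-0.102, 0, 0.04) [0.5235 0.1974 0.04  ]
(0, 0.028, 0.1555) [0.6048 0.2651 0.1555]
(0.002, -0.034, 0.163) [0.6323 0.2095 0.163 ]
```

```bash
python3 -m inch '[[2,5,0,2],[4,10,0,4],[6.5,15.5,0,6],[9,21,0,8],[11.5,26.5,0,10],[14,32,0,10.4],[16.5,37.5,0,10.4],[18.5,42,0,10.4]]' 0 20
python3 -m inch '[[2,4.5,0,0],[4,9,0,0],[6,14,0,0],[8,19,0,0],[10,23.5,0,0],[12,27,0,0],[12,27,0,0],[12,27,0,0]]'
cat >> h.py <<'E'
from scipy.spatial.transform import Rotation as Ro
def wrist():
    o=bot.get_obs(); c=bot.camera('wrist'); M=np.array(c['mount'])
    Rt=Ro.from_euler('xyz',o['tcp_rot'],degrees=True).as_matrix()
    Rwc=Rt@M[:3,:3]; t=Rt@M[:3,3]+o['ee_pos']
    c['R']=Rwc.T; c['t']=-Rwc.T@t; return o,c
def wl(n):
    o,c=wrist(); save(c,n); p=np.load('p.npy'); a=p[2]
    print(o['time'],o['ee_pos'],o['tcp_rot'],o['wrist_force'],'cam',(-c['R'].T@c['t']).round(3))
    Rl=np.array([[np.cos(a),np.sin(a)],[-np.sin(a),np.cos(a)]])
    for th,z in(('dater',0),('stop_face',.008),('biscuit_box',.008),('wheel_top',.1555),('wheel_mark',.15),('knob_top',.163)):
        for r in bot.landmark_of(th,c)[:2]:
            q=atz(c,r['point'],z); print(th,np.round(r['point'],1),round(r['score'],2),q.round(4),'local',(Rl@(q[:2]-p[:2])).round(4))
    return o,c
E
python3 -c "
from h import *
wl('w1.png')"
```

```text
time: 2.6
ee_pos: [0.3192, -0.1115, 0.2396]
tcp_rot: [180.0, -0.1, 24.5]
wrist_force: [0.9, 0.2, -0.3]
opening: 0.0002
grasp_force: 0.0
time: 3.6
ee_pos: [0.4386, 0.1563, 0.2392]
tcp_rot: [180.0, 0.0, 24.5]
wrist_force: [-0.1, -0.5, -0.4]
opening: -0.0002
grasp_force: 0.0
3.6 [0.43856507 0.15632904 0.23922478] [1.79995125e+02 3.23196167e-02 2.45028950e+01] [-0.11933878 -0.50551379 -0.44172949] cam [0.512 0.189 0.375]
dater [47.1 90.8] 0.63 [0.3889 0.4653 0.    ] local [-0.1137  0.2996]
dater [319.3  63.8] 0.31 [0.5379 0.2039 0.    ] local [-0.0862 -0.0001]
biscuit_box [318.8  61.2] 0.91 [0.5395 0.2051 0.008 ] local [-0.0843  0.0004]
biscuit_box [260.1 251.2] 0.61 [0.3071 0.1813 0.008 ] local [-0.3057  0.0749]
```

View pics/w1.png

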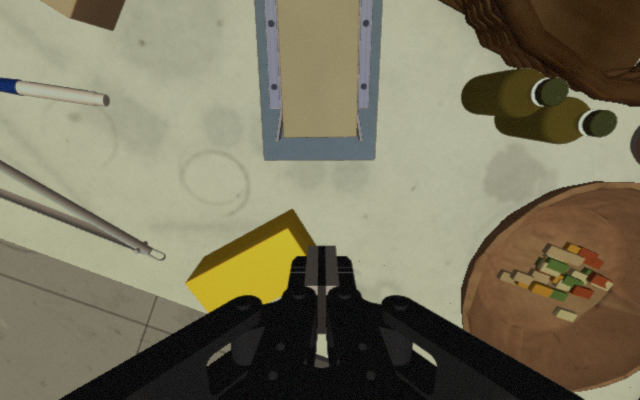

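```bash
python3 - <<'E'
from h import *
o,c=wrist(); p=np.load('p.npy'); a=p[2]
Rl=np.array([[np.cos(a),np.sin(a)],[-np.sin(a),np.cos(a)]])
for n,q,z in(('plateL',(265,160),.008),('plateR',(376,158.5),.008),('plateL2',(256,10),.008),('plateR2',(383,10),.008),('boxL',(279,137),.07),('boxR',(358,137),.07)):
    X=atz(c,q,z); print(n,X.round(4),(Rl@(X[:2]-p[:2])).round(4))
E
```

```text
plateL [0.4187 0.218  0.008 ] [-0.1889  0.0622]
plateR [0.473  0.1026 0.008 ] [-0.1873 -0.0654]
plateL2 [0.5573 0.2818 0.008 ] [-0.0363  0.0628]
plateR2 [0.61   0.1656 0.008 ] [-0.0365 -0.0648]
boxL [0.4602 0.2091 0.07  ] [-0.1548  0.0369]
boxR [0.4907 0.1418 0.07  ] [-0.1549 -0.037 ]
```

```bash
python3 -m inch '[[0,0.1,-5,0],[0,0.1,-10,0],[0,0.1,-15,0],[0,0.1,-18.5,0],[0,0.1,-20,0],[0.8,0.5,-20,0],[1.6,0.8,-20,0],[2.3,1.1,-20,0]]'
python3 -m inch '[[0.7,0.3,0,0],[1.4,0.6,0,0],[2.1,0.95,0,0],[2.8,1.25,0,0],[3.5,1.6,0,0],[4.2,1.9,0,0],[4.8,2.15,0,0],[5.2,2.35,0,0]]'
python3 -m inch '[[0,0,0,0],[0.05,0.02,0,0],[0.1,0.04,0,0],[0.15,0.06,0,0],[0.2,0.09,0,0],[0.2,0.09,0,0],[0.2,0.09,0,0],[0.2,0.09,0,0]]'
```

```text
time: 5.0
ee_pos: [0.4634, 0.1681, 0.0407]
tcp_rot: [180.0, -0.1, 24.5]
wrist_force: [0.2, -0.2, 0.4]
opening: 0.0002
grasp_force: 0.0
time: 6.0
ee_pos: [0.5141, 0.1911, 0.0397]
tcp_rot: [180.0, 0.0, 24.5]
wrist_force: [-6.6, -3.6, 6.0]
opening: 0.0002
grasp_force: 6.4
time: 7.0
ee_pos: [0.514, 0.191, 0.0396]
tcp_rot: [180.0, 0.3, 24.5]
wrist_force: [-14.8, -6.6, 13.2]
opening: 0.0003
grasp_force: 7.3
```

```bash
python3 -m inch '[[-0.6,-0.3,0,0],[-1.6,-0.7,0,0],[-1.6,-0.7,5,0],[-1.6,-0.7,10,0],[-1.6,-0.7,15,0],[-1.2,1,19,0],[-0.7,2.8,20,0],[-0.7,2.8,20,0]]'
python3 - <<'E'
from h import *
p=np.load('p.npy'); p[:2]=[.618,.239]; np.save('p.npy',p)
o,c=wl('w2.png')
a=p[2]
for n,l in(('wt',(0,.028,.1555)),('kt',(.002,-.034,.163)),('boxfrontTop',(-.102,0,.07)),('m1',(-.0214,.028,.1452))):
    X=np.array([p[0]+np.cos(a)*l[0]-np.sin(a)*l[1],p[1]+np.sin(a)*l[0]+np.cos(a)*l[1],l[2]]); print(n,proj(c,X).round(1))
im=c['img'][:250,150:500,::-1]; cv2.imwrite('pics/w2c.png',cv2.resize(im,None,fx=2.2,fy=2.2,interpolation=2))
E
```

```text
time: 8.0
ee_pos: [0.509, 0.2207, 0.2397]
tcp_rot: [-180.0, -0.1, 24.5]
wrist_force: [0.5, 0.2, -0.9]
opening: -0.0005
grasp_force: 0.0
8.0 [0.509036   0.22069698 0.2397257 ] [-1.79999214e+02 -7.20937306e-02  2.45499957e+01] [ 0.48950112  0.16229791 -0.87432502] cam [0.582 0.254 0.376]
biscuit_box [352.3 101.3] 0.78 [0.5887 0.2199 0.008 ] local [-0.0346 -0.0052]
biscuit_box [320.1  49.8] 0.72 [0.6209 0.2731 0.008 ] local [0.0167 0.0298]
wheel_top [318.  53.] 0.9 [0.6032 0.2658 0.1555] local [-0.0024  0.0305]
wheel_mark [319.1  91.8] 0.75 [0.5825 0.2557 0.15  ] local [-0.0254  0.0299]
knob_top [422.   42.8] 0.97 [0.6334 0.2111 0.163 ] local [ 0.0024 -0.0318]
wt [322.   48.8]
kt [425.7  43.6]
boxfrontTop [350.6 175.3]
m1 [321.9  85.6]
```

View pics/w2c.png

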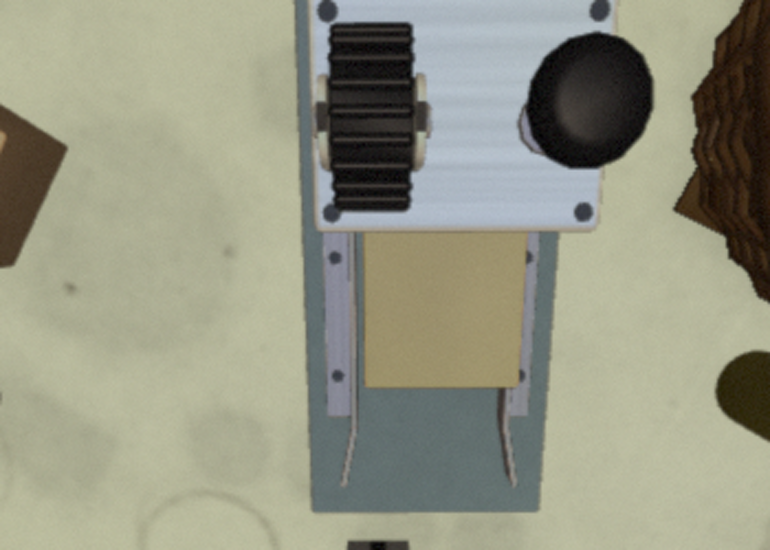

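White bar isn't visible from above, so it's two or three clicks back. The box is home: its front edge is at row 176, against 175.3 predicted. I'll go over the wheel and flick it.

```bash
python3 -m inch '[[3,1.4,0,0],[6,2.8,0,0],[8.8,4.2,0,0],[8.8,4.2,-3.5,0],[8.8,4.2,-7,0],[8.8,4.2,-7,0],[8.8,4.2,-7.6,0],[8.8,4.2,-8,0]]'
python3 -m inch '[[0,0,0,0],[0.4,0.18,0,0],[0.8,0.36,0,0],[1.2,0.54,0,0],[1.6,0.73,0,0],[1.8,0.82,0,0],[1.8,0.82,0.6,0],[1.8,0.82,2,0]]'
```

```text
time: 9.35
ee_pos: [0.5974, 0.2621, 0.1611]
tcp_rot: [180.0, -0.2, 24.5]
wrist_force: [-1.6, -0.0, 4.4]
opening: 0.0002
grasp_force: 2.2
time: 10.35
ee_pos: [0.6147, 0.2701, 0.179]
tcp_rot: [-180.0, 0.1, 24.5]
wrist_force: [0.4, -0.0, 0.1]
opening: 0.0003
grasp_force: 0.0
```

```bash
python3 -m inch '[[-2,-1,3,0],[-5,-2.4,5,0],[-8,-3.8,6,0],[-10.6,-4.95,6.1,0],[-10.6,-4.95,6.1,0],[-10.6,-4.95,6.1,0],[-10.6,-4.95,6.1,0],[-10.6,-4.95,6.1,0]]'
python3 - <<'E'
from h import *
o,c=wl('w3.png')
im=c['img'][:130,270:470,::-1]; cv2.imwrite('pics/w3c.png',cv2.resize(im,None,fx=2.5,fy=2.5,interpolation=2))
E
```

```text
time: 11.35
ee_pos: [0.5092, 0.2208, 0.2398]
tcp_rot: [-180.0, 0.0, 24.5]
wrist_force: [-1.0, 0.5, 0.3]
opening: -0.0001
grasp_force: 0.0
11.35 [0.50922775 0.22081429 0.23980946] [-1.79997331e+02  4.42985860e-02  2.44847347e+01] [-1.00845793  0.45792487  0.27168601] cam [0.583 0.254 0.376]
dater [343.6  64.6] 0.59 [0.6187 0.2442 0.    ] local [0.0028 0.0045]
biscuit_box [350.  100.5] 0.76 [0.5882 0.2224 0.008 ] local [-0.034  -0.0027]
biscuit_box [286.4 311. ] 0.58 [0.3082 0.1812 0.008 ] local [-0.3059  0.0757]
wheel_mark [321.9  95.1] 0.86 [0.5815 0.2531 0.15  ] local [-0.0274  0.028 ]
knob_top [423.1  43.9] 0.83 [0.6331 0.2101 0.163 ] local [ 0.0018 -0.0325]
```

View pics/w3c.png

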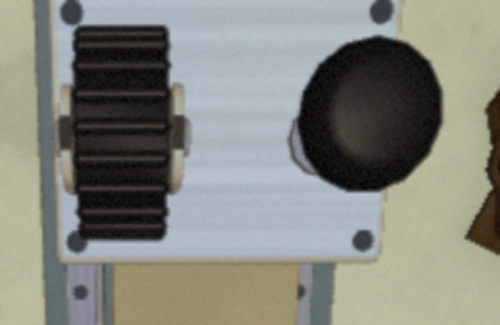

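No white bar is in view yet (wheel at about crop 120,130). It was three clicks back and is now two, or it slipped. I'll flick again with the same stroke.

```bash
python3 -m inch '[[4,1.9,0,0],[8.8,4.2,0,0],[8.8,4.2,-3.5,0],[8.8,4.2,-7,0],[8.8,4.2,-7.6,0],[8.8,4.2,-8,0],[8.8,4.2,-8,0],[8.8,4.2,-8,0]]'
python3 -m inch '[[0.4,0.18,0,0],[0.8,0.36,0,0],[1.2,0.54,0,0],[1.6,0.73,0,0],[1.9,0.86,0,0],[1.9,0.86,0,0],[1.9,0.86,0.6,0],[1.9,0.86,2,0]]'
python3 -m inch '[[-2,-1,3,0],[-5,-2.4,5,0],[-8,-3.8,6,0],[-10.7,-5.06,6,0],[-10.7,-5.06,6,0],[-10.7,-5.06,6,0],[-10.7,-5.06,6,0],[-10.7,-5.06,6,0]]'
python3 - <<'E'
from h import *
o,c=wl('w4.png')
im=c['img'][:130,270:470,::-1]; cv2.imwrite('pics/w4c.png',cv2.resize(im,None,fx=2.5,fy=2.5,interpolation=2))
print(c['img'][20:112:3,322].max(1))
E
```

```text
time: 12.7
ee_pos: [0.5969, 0.2627, 0.1618]
tcp_rot: [180.0, -0.1, 24.5]
wrist_force: [-3.2, -0.2, 3.6]
opening: 0.0003
grasp_force: 1.9
time: 13.7
ee_pos: [0.6155, 0.2711, 0.1801]
tcp_rot: [-180.0, 0.1, 24.5]
wrist_force: [-0.3, -0.5, 0.1]
opening: 0.0
grasp_force: 0.0
time: 14.7
ee_pos: [0.5092, 0.2208, 0.2398]
tcp_rot: [-180.0, 0.0, 24.5]
wrist_force: [0.3, 0.7, -0.7]
opening: 0.0007
grasp_force: 0.0
14.7 [0.50924501 0.2208195  0.23980589] [-1.79998658e+02  4.65819359e-02  2.44820852e+01] [ 0.32022994  0.67298193 -0.67529744] cam [0.583 0.254 0.376]
dater [346.   66.2] 0.62 [0.6183 0.2412 0.    ] local [0.0012 0.0018]
biscuit_box [348.6  99.5] 0.74 [0.5885 0.2243 0.008 ] local [-0.033  -0.0012]
biscuit_box [284.6 309.7] 0.72 [0.3091 0.1842 0.008 ] local [-0.3039  0.078 ]
wheel_top [322.1  51.5] 0.78 [0.6051 0.2637 0.1555] local [-0.0015  0.0278]
wheel_mark [320.2  97. ] 0.82 [0.5799 0.2536 0.15  ] local [-0.0286  0.0291]
knob_top [418.3  45. ] 0.83 [0.6314 0.2125 0.163 ] local [ 0.0012 -0.0297]
knob_top [344.7  69.7] 0.23 [0.6008 0.2466 0.163 ] local [-0.0125  0.014 ]
[ 17  20  54  17  24  23  40  34  34  27  66  24  52  48  39  19  28  20
  41  21  14  36  23  36  22  61 199 192 158 155 155]
```

```bash
python3 -m inch '[[4,1.9,0,0],[8.7,4.15,0,0],[8.7,4.15,-3.5,0],[8.7,4.15,-7,0],[8.7,4.15,-7.6,0],[8.7,4.15,-8,0],[8.7,4.15,-8.3,0],[8.7,4.15,-8.35,0]]'
python3 -m inch '[[0.2,0.09,0,0],[0.4,0.18,0,0],[0.6,0.27,0,0],[0.8,0.36,0,0],[0.8,0.36,0,0],[0.8,0.36,0,0],[0.8,0.36,0,0],[0.8,0.36,0,0]]'
python3 - <<'E'
from h import *
o,c=wrist(); 
im=c['img'][:330,190:470,::-1]; cv2.imwrite('pics/w5c.png',cv2.resize(im,None,fx=1.8,fy=1.8,interpolation=2))
E
```

```text
time: 16.05
ee_pos: [0.5957, 0.2621, 0.1585]
tcp_rot: [-180.0, -0.1, 24.5]
wrist_force: [-5.7, -2.9, 4.8]
opening: 0.0
grasp_force: 3.3
time: 17.05
ee_pos: [0.6042, 0.2659, 0.1587]
tcp_rot: [180.0, -0.1, 24.5]
wrist_force: [-2.1, -0.4, 5.5]
opening: 0.0001
grasp_force: 2.5
```

View pics/w5c.png

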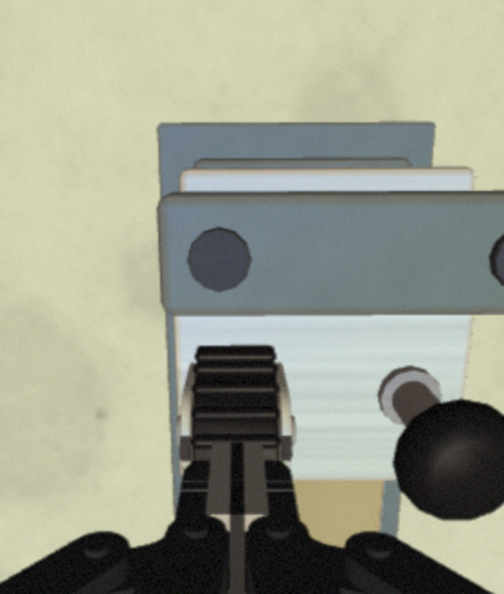

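```bash
python3 -m inch '[[0.2,0.09,0,0],[0.4,0.18,0,0],[0.6,0.27,0,0],[0.8,0.36,0,0],[1.0,0.45,0,0],[1.2,0.54,0,0],[1.2,0.54,0,0],[1.2,0.54,0,0]]'
python3 -m inch '[[0,0,1,0],[0,0,3,0],[-4,-1.8,6,0],[-8,-3.7,8.3,0],[-10.7,-5.05,8.3,0],[-10.7,-5.05,8.3,0],[-10.7,-5.05,8.3,0],[-10.7,-5.05,8.3,0]]'
python3 - <<'E'
from h import *
o,c=wl('w6.png')
im=c['img'][:130,270:470,::-1]; cv2.imwrite('pics/w6c.png',cv2.resize(im,None,fx=2.5,fy=2.5,interpolation=2))
print(c['img'][20:112:3,322].max(1))
E
```

```text
time: 18.1
ee_pos: [0.616, 0.2712, 0.157]
tcp_rot: [180.0, -0.0, 24.5]
wrist_force: [-3.4, -1.8, 5.3]
opening: -0.0005
grasp_force: 2.6
time: 19.1
ee_pos: [0.5095, 0.221, 0.2391]
tcp_rot: [-180.0, 0.0, 24.5]
wrist_force: [-0.5, 0.1, 0.3]
opening: 0.0001
grasp_force: 0.0
19.1 [0.50948972 0.22095526 0.23912031] [-1.79998689e+02  4.71694231e-02  2.44845163e+01] [-0.5437521   0.12557006  0.30598192] cam [0.583 0.254 0.375]
biscuit_box [349.4 101. ] 0.94 [0.5877 0.223  0.008 ] local [-0.0342 -0.002 ]
wheel_top [317.1  46.5] 0.93 [0.6066 0.2678 0.1555] local [0.0016 0.031 ]
wheel_mark [320.   95.3] 0.61 [0.5811 0.2543 0.15  ] local [-0.0272  0.0292]
knob_top [420.2  44. ] 0.8 [0.6325 0.212  0.163 ] local [ 0.002  -0.0306]
[ 19  13  61  19  21  25  52  20  41  25  57  18  55  47  27  25  24  20
  31  23  20  24  28  25  30  34 200 194 163 155 155]
```

```bash
python3 - <<'E'
from h import *
c=bot.camera('scene'); a=c['img'][160:240,210:310,::-1]
for r in bot.landmark_of('wheel_mark',c)[:2]: print(r)
p0=cv2.imread('pics/scene.png')[160:240,210:310]
k=lambda i,s:cv2.resize(i,s,interpolation=2)
w=[cv2.imread('pics/'+n)[:120,280:380] for n in('w2.png','w3.png','w4.png','w6.png')]
top=np.hstack([k(p0,(400,300)),k(a,(400,300))]); bot_=np.hstack([k(i,(200,240)) for i in w])
cv2.imwrite('pics/m.png',np.vstack([top,bot_]))
E
```

```text
{'point': [268.6, 203.9], 'score': 0.8}
```

View pics/m.png

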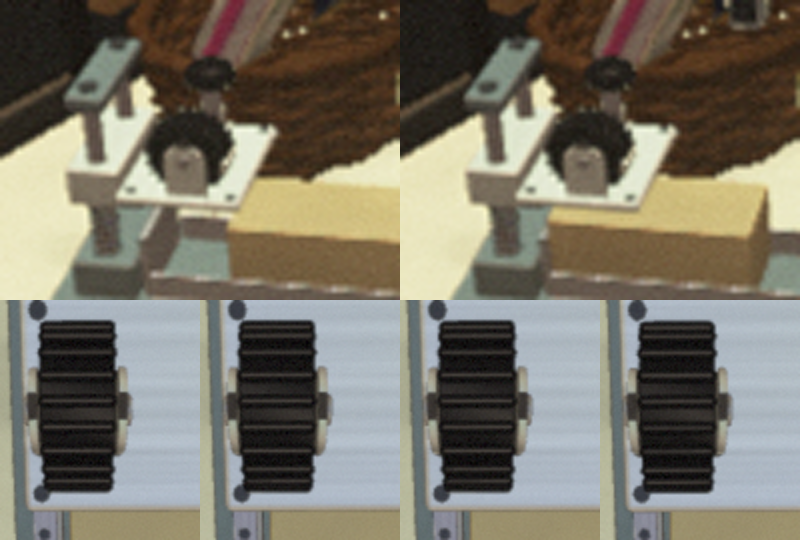

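```bash
python3 - <<'E'
from h import *
p=np.load('p.npy'); a=p[2]
c=bot.camera('scene'); o,w=wrist()
for k in range(-3,4):
    t=k*.8976; l=(.0275*np.sin(t),.028,.128+.0275*np.cos(t))
    X=np.array([p[0]+np.cos(a)*l[0]-np.sin(a)*l[1],p[1]+np.sin(a)*l[0]+np.cos(a)*l[1],l[2]]); print(k,proj(c,X).round(1),proj(w,X).round(1))
for n in('pics/scene.png',): i0=cv2.imread(n)[:,:,::-1]
print('init'); print(i0[190:210,262:275].sum(2)//3)
print('now'); print(c['img'][190:210,262:275].sum(2)//3)
E
```

```text
-3 [262.1 207.9] [321.8  73.6]
-2 [267.3 202.1] [321.8  93.6]
-1 [264.7 194.1] [321.8  85.3]
0 [256.2 190. ] [321.9  48.3]
1 [248.3 192.8] [321.8  13.2]
2 [247.  200.5] [321.8  12.4]
3 [253.2 207.1] [321.8  40.2]
init
[[ 64  63  80 103  70  46  44  39  40  40  39  44  45]
 [ 43  36  64  96  73  56  50  38  38  40  35  38  39]
 [ 33  35  50  71 101 134  88  56  57  53  51  52  49]
 [ 34  29  34  51 143 193 170 153 154 153 157 149 136]
 [ 36  37  36  47 127 154 217 229 229 228 229 229 201]
 [ 34  33  34  33  52  93 210 230 228 227 229 227 209]
 [ 38  36  36  34  34  83 197 227 226 227 226 227 229]
 [ 29  37  38  29  34  59 144 219 226 225 226 227 225]
 [ 31  31  36  33  27  40 130 213 224 226 225 227 225]
 [ 25  26  35  36  27  71 177 223 226 226 228 226 229]
 [ 28  35  31  31  42 121 180 222 227 225 227 226 226]
 [ 29  36  32  39  73 160 171 215 225 227 226 227 223]
 [ 33  30  33  78 160 171 197 222 226 226 227 225 213]
 [ 28  29  45 122 195 164 209 227 227 226 226 225 192]
 [ 36  27  45 105 124 177 218 225 225 225 227 218 163]
 [ 39  32  48  98 140 207 224 224 227 225 222 191 111]
 [
[... 623 characters left out ...]
35  33  57 145 217 225 224 222 225 225]
 [ 26  30  33  37  33  43 127 210 223 223 226 226 225]
 [ 26  33  32  35  34  64 172 218 225 224 222 223 223]
 [ 27  29  28  29  48 122 177 218 224 224 224 226 226]
 [ 33  29  34  36  70 163 165 212 224 226 223 224 221]
 [ 26  28  36  80 154 163 195 221 223 225 224 223 207]
 [ 32  32  41 125 189 159 207 223 226 223 225 223 192]
 [ 39  24  42 101 122 176 215 223 224 224 223 214 158]
 [ 38  37  46  94 137 206 223 223 224 223 219 189 111]
 [ 40  27  49  91 173 217 225 224 224 223 211 158 126]
 [ 36  27  54 143 211 223 225 224 225 218 193 148 167]
 [ 60  50 114 201 224 226 223 225 221 214 170 153 168]
 [135 151 183 217 223 221 223 225 222 199 154 160 172]]
```

The bar is still two clicks back, because pressing down in front of the axle and lifting behind it both drag the rim backwards. I'll press at the crown instead, and leave going forward and up.

```bash
python3 -m inch '[[4.5,2.1,0,0],[9.35,4.35,0,0],[9.35,4.35,-3.5,0],[9.35,4.35,-7,0],[9.35,4.35,-7.6,0],[9.35,4.35,-8,0],[9.35,4.35,-8.2,0],[9.35,4.35,-8.2,0]]'
python3 -m inch '[[0.3,0.14,0,0],[0.6,0.27,0,0],[0.9,0.41,0,0],[1.2,0.54,0,0],[1.5,0.68,0,0],[1.9,0.86,0,0],[2.4,1.1,0.2,0],[3.0,1.37,1.2,0]]'
python3 -m inch '[[0,0,1,0],[0,0,5,0],[-4,-1.8,7,0],[-8,-3.7,7,0],[-12.4,-5.7,7,0],[-12.4,-5.7,7,0],[-12.4,-5.7,7,0],[-12.4,-5.7,7,0]]'
python3 - <<'E'
from h import *
o,c=wl('w7.png')
print(c['img'][8:112:3,322].max(1))
s=bot.camera('scene'); save(s,'s7.png'); print(bot.landmark_of('wheel_mark',s)[:1], s['img'][199:206,262:270].sum(2)//3)
E
```

```text
time: 20.65
ee_pos: [0.6025, 0.2642, 0.1592]
tcp_rot: [180.0, -0.1, 24.5]
wrist_force: [-2.9, -0.6, 5.3]
opening: 0.0001
grasp_force: 2.4
time: 21.65
ee_pos: [0.6325, 0.278, 0.1687]
tcp_rot: [-180.0, 0.1, 24.5]
wrist_force: [1.1, -1.1, 0.8]
opening: 0.0002
grasp_force: 0.0
time: 22.65
ee_pos: [0.5092, 0.2212, 0.2396]
tcp_rot: [-180.0, -0.0, 24.5]
wrist_force: [-0.7, -0.1, 0.1]
opening: 0.0001
grasp_force: 0.0
22.65 [0.50919131 0.22123684 0.23963091] [-1.79999103e+02 -8.14658198e-03  2.44835931e+01] [-0.6918749  -0.12135958  0.09950552] cam [0.583 0.254 0.375]
dater [342.4  67.9] 0.92 [0.6153 0.2445 0.    ] local [-0.0001  0.0061]
biscuit_box [350.2  99.5] 0.81 [0.5894 0.2232 0.008 ] local [-0.0326 -0.0025]
biscuit_box [320.   49.2] 0.67 [0.6213 0.2737 0.008 ] local [0.0174 0.0302]
wheel_top [319.4  49.6] 0.67 [0.6054 0.2662 0.1555] local [-0.0002  0.0299]
wheel_top [349.1 100.4] 0.25 [0.5859 0.2361 0.1555] local [-0.0305  0.0107]
wheel_mark [320.8  94. ] 0.65 [0.5818 0.2545 0.15  ] local [-0.0265  0.0291]
knob_top [419.9  44.7] 0.75 [0.632  0.2121 0.163 ] local [ 0.0016 -0.0302]
[190  51  57  43  22  23  66  17  23  26  48  21  40  32  62  22  56  49
  28  27  28  19  33  24  16  23  26  33  24  50 197 193 161 157 156]
[{'point': [269.9, 203.3], 'score': 0.77}] [[ 29  30  29  34  30  65 162 217]
 [ 32  33  32  27  40 119 160 215]
 [ 28  26  25  38  67 158 170 210]
 [ 31  29  33  80 123 156 195 219]
 [ 35  27  39 117 150 147 205 224]
 [ 37  31  46  99 119 174 212 222]
 [ 37  35  50  93 135 205 225 223]]
```

```bash
python3 - <<'E'
import cv2, numpy as np
k=lambda i,s:cv2.resize(i,s,interpolation=2)
a=cv2.imread('pics/scene.png'); b=cv2.imread('pics/s7.png')
i=[x[178:218,236:280] for x in(a,b)]
w=[cv2.imread('pics/'+n)[0:110,295:345] for n in('w2.png','w3.png','w4.png','w6.png','w7.png')]
print(np.argwhere(np.abs(i[0].astype(int)-i[1]).max(2)>30)+[178,236])
cv2.imwrite('pics/m2.png',np.vstack([np.hstack([k(x,(350,300)) for x in i]),np.hstack([k(x,(140,300)) for x in w])]))
E
```

```text
[[202 266]
 [203 266]
 [206 274]
 [206 275]
 [206 276]
 [207 274]
 [207 275]
 [207 276]
 [215 248]
 [215 250]
 [215 251]
 [215 252]
 [215 253]
 [215 254]
 [215 255]
 [215 256]
 [215 258]
 [215 259]
 [216 248]
 [216 249]
 [216 250]
 [216 251]
 [216 252]
 [216 253]
 [216 254]
 [216 255]
 [216 256]
 [216 257]
 [216 258]
 [216 259]
 [216 260]
 [216 261]
 [216 262]
 [216 264]
 [216 265]
 [216 266]
 [216 267]
 [217 247]
 [217 248]
 [217 249]
 [217 250]
 [217 251]
 [217 252]
 [217 253]
 [217 254]
 [217 255]
 [217 256]
 [217 262]
 [217 264]
 [217 265]
 [217 266]
 [217 267]]
```

View pics/m2.png

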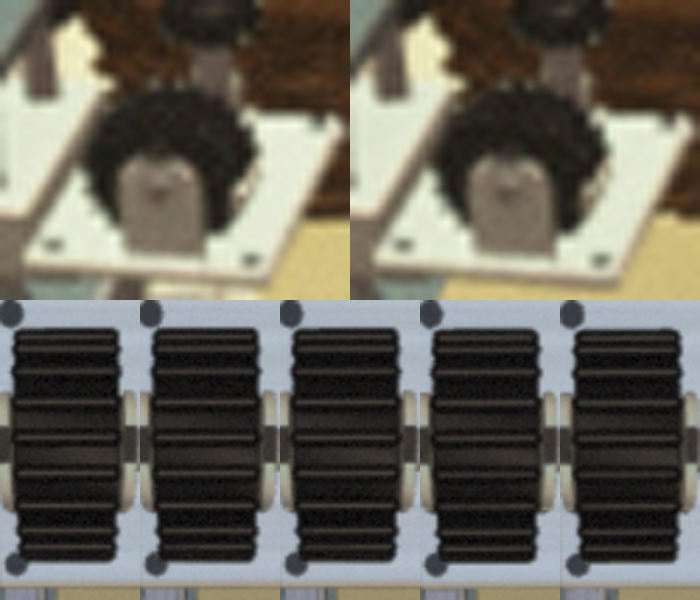

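The comparison shows the white spot at the wheel's front (245,185 in the left half) is no longer there on the right, so the wheel did move. I'll track the ribs with the wrist camera through one slow stroke.

```bash
cat > tr.py <<'E'
from h import *
from scipy.signal import find_peaks
import sys
def ribs(dz=0.0,save_as=None):
    o,c=wrist(); p=np.load('p.npy'); a=p[2]
    if save_as: save(c,save_as)
    Rl=np.array([[np.cos(a),np.sin(a),0],[-np.sin(a),np.cos(a),0],[0,0,1]])
    O=np.array([p[0],p[1],0])
    l=Rl@(np.array(o['ee_pos'])-O); print('t',round(o['time'],2),'tcp local mm',(l*1000).round(1),'F local',(Rl@o['wrist_force']).round(1))
    # pick column at local y=.024..032 on the wheel top
    prof=[];ang=[]
    for th in np.radians(np.arange(-80,81,1.0)):
        v=[]
        for y in(.022,.025,.028,.031,.034):
            X=Rl.T@np.array([.0275*np.sin(th),y,.128-dz+.0275*np.cos(th)])+O
            q=proj(c,X); 
            v.append(cv2.getRectSubPix(c['img'].max(2).astype(np.float32),(1,1),tuple(map(float,q)))[0,0] if 0<=q[0]<640 and 0<=q[1]<400 else 0)
        prof.append(np.median(v)); ang.append(np.degrees(th))
    prof=np.array(prof); k,_=find_peaks(prof,prominence=12); print('peaks deg:val',[(int(ang[i]),int(prof[i])) for i in k])
if __name__=='__main__': ribs(float(sys.argv[1])/1000)
E
python3 tr.py 0
python3 -m inch '[[5,2.3,0,0],[9.95,4.6,0,0],[9.95,4.6,-3.5,0],[9.95,4.6,-7.2,0],[9.95,4.6,-7.3,0],[9.95,4.6,-7.3,0],[9.95,4.6,-7.3,0],[9.95,4.6,-7.3,0]]' >/dev/null; python3 tr.py 0
python3 -m inch '[[0,0,-0.2,0],[0,0,-0.4,0],[0,0,-0.6,0],[0,0,-0.8,0],[0,0,-0.8,0],[0,0,-0.8,0],[0,0,-0.8,0],[0,0,-0.8,0]]'>/dev/null; python3 tr.py 4
python3 -m inch '[[0.1,0.05,0,0],[0.2,0.1,0,0],[0.3,0.14,0,0],[0.4,0.18,0,0],[0.4,0.18,0,0],[0.4,0.18,0,0],[0.4,0.18,0,0],[0.4,0.18,0,0]]'>/dev/null; python3 tr.py 4
```

```text
t 23.1 tcp local mm [-107.3   28.8  239.7] F local [-0.5  0.1 -0.5]
peaks deg:val [(-61, 57), (-48, 60), (-33, 63), (-17, 64), (-9, 54), (-1, 54), (5, 39), (14, 54), (29, 56), (44, 59), (53, 59)]
t 24.15 tcp local mm [  2.6  29.5 168.3] F local [ 1.  -0.5  0.7]
peaks deg:val [(-70, 165), (-44, 157), (14, 71), (21, 48), (29, 75), (46, 68), (59, 74), (72, 56)]
t 25.2 tcp local mm [  2.3  29.5 158.9] F local [-0.5 -0.   4.9]
peaks deg:val [(-28, 124), (14, 67), (31, 64), (46, 72), (59, 66), (73, 71)]
t 26.25 tcp local mm [  6.   29.6 158.5] F local [-3.7 -0.7  5.3]
peaks deg:val [(-16, 109), (32, 75), (47, 70), (62, 56), (74, 73)]
```

```bash

python3 -m inch '[[0.1,0.05,0,0],[0.2,0.1,0,0],[0.3,0.14,0,0],[0.4,0.18,0,0],[0.5,0.22,0,0],[0.5,0.22,0,0],[0.5,0.22,0,0],[0.5,0.22,0,0]]'>/dev/null; python3 tr.py 4
python3 -m inch '[[0.1,0.05,0,0],[0.2,0.1,0,0],[0.3,0.14,0,0],[0.4,0.18,0,0],[0.5,0.22,0,0],[0.5,0.22,0,0],[0.5,0.22,0,0],[0.5,0.22,0,0]]'>/dev/null; python3 -c "
from tr import *
ribs(.004,'w8.png')"
```

```text
t 27.3 tcp local mm [ 12.1  29.4 158.8] F local [-2.9  0.6  4.5]
peaks deg:val [(-2, 116), (47, 57), (61, 68), (73, 73)]
t 28.35 tcp local mm [ 17.7  29.4 158.9] F local [ 2.1 -0.1  2.5]
peaks deg:val [(9, 124), (56, 72), (69, 67), (77, 49)]
```

```bash

python3 -m inch '[[0.15,0.07,-0.1,0],[0.3,0.14,-0.2,0],[0.45,0.2,-0.3,0],[0.6,0.27,-0.4,0],[0.6,0.27,-0.4,0],[0.6,0.27,-0.4,0],[0.6,0.27,-0.4,0],[0.6,0.27,-0.4,0]]'>/dev/null; python3 tr.py 2
python3 -m inch '[[1.2,0.54,0.3,0],[1.5,0.7,3,0],[-1,-0.4,7,0],[-6,-2.7,8.5,0],[-11,-5,8.5,0],[-11.9,-5.5,8.5,0],[-11.9,-5.5,8.5,0],[-11.9,-5.5,8.5,0]]'
python3 - <<'E'
from tr import *
ribs(0,'w9.png')
s=bot.camera('scene'); save(s,'s9.png'); print(bot.landmark_of('wheel_mark',s)[:1], s['img'][199:206,262:270].sum(2)//3)
w=cv2.imread('pics/w9.png')[0:130,280:440]; w8=cv2.imread('pics/w8.png')[100:300,240:400]; k=lambda i,s:cv2.resize(i,s,interpolation=2)
cv2.imwrite('pics/m3.png',np.hstack([k(w,(400,325)),np.zeros((325,4,3),np.uint8),k(w8,(260,325))]))
E
```

```text
t 29.4 tcp local mm [ 24.4  29.4 154.9] F local [2.4 1.3 3. ]
peaks deg:val [(28, 104)]
time: 30.45
ee_pos: [0.5097, 0.2211, 0.2393]
tcp_rot: [-180.0, 0.0, 24.5]
wrist_force: [-0.1, -0.7, -0.6]
opening: 0.0002
grasp_force: 0.0
t 30.45 tcp local mm [-106.    28.6  239.3] F local [-0.4 -0.6 -0.6]
peaks deg:val [(-62, 60), (-48, 60), (-33, 63), (-17, 66), (-8, 54), (-1, 56), (4, 40), (14, 58), (29, 53), (44, 57), (53, 61)]
[{'point': [267.3, 203.1], 'score': 0.82}] [[ 27  28  32  32  27  72 167 219]
 [ 32  25  30  32  43 120 156 215]
 [ 26  30  30  36  66 162 164 210]
 [ 31  27  34  76 122 155 196 219]
 [ 28  30  40 115 153 147 206 224]
 [ 34  30  47 103 120 171 217 224]
 [ 39  26  46  94 132 206 224 224]]
```

View pics/m3.png

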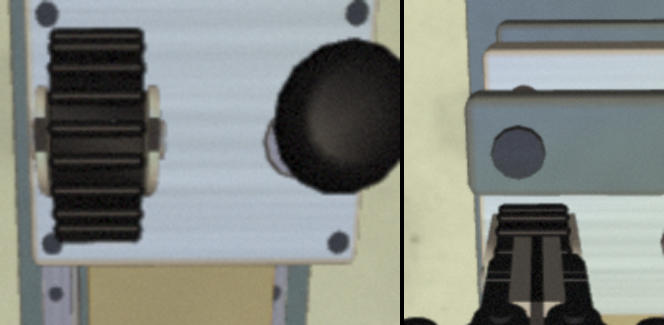

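No white bar on the top or front flank (wheel at crop 95,130). I'll compare the rib phase across the saved wrist pictures to work out which flicks actually moved the wheel. That takes no robot time.

```bash
python3 - <<'E'
from h import *
from scipy.signal import find_peaks
p=np.load('p.npy'); a=p[2]; Rl=np.array([[np.cos(a),np.sin(a),0],[-np.sin(a),np.cos(a),0],[0,0,1]]); O=np.array([p[0],p[1],0])
o,c=wrist(); M=np.array(c['mount'])
P={'w2':(.509036,.220697,.239726,-179.9992,-.0721,24.55),'w3':(.509228,.220814,.239809,-179.997,.0443,24.4847),'w4':(.509245,.22082,.239806,-179.9987,.0466,24.482),'w6':(.50949,.220955,.23912,-179.9987,.0472,24.4845),'w7':(.50919,.221237,.239631,-179.999,-.008,24.4836),'w9':(*o['ee_pos'],*o['tcp_rot'])}
th=np.radians(np.arange(-75,66,.5)); pr={}
for n,q in P.items():
    Rt=Ro.from_euler('xyz',q[3:],degrees=True).as_matrix(); Rw=Rt@M[:3,:3]; c['R']=Rw.T; c['t']=-Rw.T@(Rt@M[:3,3]+q[:3])
    im=cv2.imread(f'pics/{n}.png').max(2).astype(np.float32)
    ys=np.arange(.021,.037,.001)
    X=np.array([[Rl.T@np.array([.0275*np.sin(t),y,.128+.0275*np.cos(t)])+O for y in ys] for t in th])
    px=np.array([[proj(c,x) for x in r] for r in X]).astype(np.float32)
    f_=cv2.remap(im,px[:,:,0],px[:,:,1],cv2.INTER_CUBIC).mean(1); pr[n]=f_
    k,_=find_peaks(f_,prominence=4); print(n,[(float(np.degrees(th[i]).round(1)),int(f_[i])) for i in k])
E
```

```text
w2 [(-61.5, 62), (-48.0, 62), (-33.0, 66), (-22.5, 29), (-17.0, 66), (-8.0, 52), (-1.5, 62), (4.0, 42), (14.5, 62), (20.0, 22), (29.5, 56), (43.5, 60), (53.5, 61)]
w3 [(-61.5, 58), (-48.0, 60), (-33.0, 67), (-24.0, 28), (-17.0, 64), (-7.5, 52), (-1.5, 63), (4.0, 42), (14.5, 63), (29.5, 55), (43.5, 59), (53.5, 61)]
w4 [(-61.5, 56), (-48.0, 60), (-33.0, 66), (-23.5, 28), (-17.0, 64), (-7.5, 52), (-1.0, 64), (4.0, 41), (14.5, 63), (29.5, 56), (43.5, 59), (53.5, 61)]
w6 [(-62.5, 59), (-48.5, 59), (-32.5, 53), (-23.5, 30), (-17.0, 51), (-7.5, 52), (-1.0, 60), (4.5, 41), (14.5, 63), (29.5, 62), (43.0, 57), (53.5, 59)]
w7 [(-62.5, 56), (-48.5, 54), (-32.5, 59), (-23.5, 28), (-17.5, 50), (-7.5, 52), (-1.0, 60), (4.5, 42), (14.5, 60), (29.5, 63), (43.0, 61), (53.0, 59)]
w9 [(-62.5, 62), (-48.5, 62), (-33.5, 67), (-24.0, 29), (-17.5, 67), (-8.0, 52), (-2.0, 64), (3.5, 42), (14.0, 62), (19.5, 23), (28.5, 55), (42.5, 60), (52.0, 60)]
```

```bash
python3 -c "
from h import *
o=bot.get_obs(); print(o['time'],np.round(o['q'],1))"
```

```text
30.65 [ 23.5   5.8  10.9  95.2  -0.  179. ]
```

```bash
python3 -m inch '[[0.5,-0.8,0,10.6],[1,-1.6,0,21.2],[1.5,-2.6,-2,31.8],[2,-3.5,-4,42.4],[2.5,-4.4,-7,53],[3,-5.2,-10,63.6],[3,-5.2,-11.5,74.2],[3,-5.2,-12,84.8]]'
python3 - <<'E'
from h import *
o,c=wrist(); save(c,'w10.png'); p=np.load('p.npy'); a=p[2]
for k in range(-3,4):
    t=k*.8976; l=(.0275*np.sin(t),.028,.128+.0275*np.cos(t))
    X=np.array([p[0]+np.cos(a)*l[0]-np.sin(a)*l[1],p[1]+np.sin(a)*l[0]+np.cos(a)*l[1],l[2]]); print(k,proj(c,X).round(1))
for r in bot.landmark_of('wheel_mark',c)[:2]: print(r)
b=(c['img'].min(2)>215); print(o['time'],b.sum())
E
```

```text
time: 31.65
ee_pos: [0.5387, 0.1685, 0.118]
tcp_rot: [-179.9, -0.0, 109.6]
wrist_force: [0.0, -0.5, -0.1]
opening: -0.0002
grasp_force: 0.0
-3 [504.4 122.4]
-2 [491.7 129.6]
-1 [542.9 135.8]
0 [638.2 133.9]
1 [676.  124.5]
2 [628.6 117.9]
3 [557.8 117.8]
{'point': [315.4, 334.7], 'score': 0.7}
{'point': [490.8, 125.5], 'score': 0.64}
31.65 1
```

View pics/w10.png

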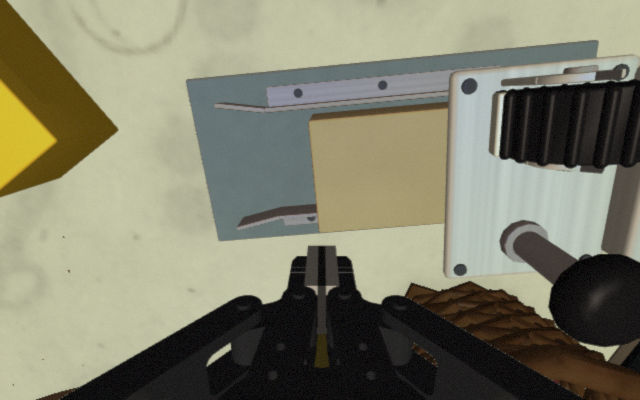

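The wrist view shows the white bar as a strip at cols 492–500, rows 92–155, against a predicted (492,130). So the bar is two clicks back and needs two more flicks. The broad side of the fingers now lies along the drag, and I'll check for the bar numerically from here.

```bash
python3 -m inch '[[0,0,4,5],[1,1.5,8,5],[4,6,8,5],[6.2,9.45,8,5],[6.2,9.45,6,5],[6.2,9.45,5,5],[6.2,9.45,4.3,5],[6.2,9.45,3.8,5]]'
cat > bar.py <<'E'
from h import *
import sys
def bar(dz=0):
    o,c=wrist(); p=np.load('p.npy'); a=p[2]; O=np.array([p[0],p[1],0])
    Rl=np.array([[np.cos(a),np.sin(a),0],[-np.sin(a),np.cos(a),0],[0,0,1]])
    print('t',round(o['time'],2),'tcp local mm',(Rl@(np.array(o['ee_pos'])-O)*1000).round(1),'F',(Rl@o['wrist_force']).round(1))
    im=c['img'].min(2).astype(np.float32); ys=np.arange(.020,.037,.001); A=np.arange(-110,111,10)
    X=[[Rl.T@np.array([.0275*np.sin(t),y,.128-dz+.0275*np.cos(t)])+O for y in ys] for t in np.radians(A)]
    px=np.array([[proj(c,x) for x in r] for r in X]).astype(np.float32)
    v=np.median(cv2.remap(im,px[:,:,0],px[:,:,1],1),axis=1); print(dict(zip(A.tolist(),v.astype(int).tolist())))
    print([(np.round(r['point']),round(r['score'],2),) for r in bot.landmark_of('wheel_mark',c)[:2]])
if __name__=='__main__': bar(float(sys.argv[1])/1000)
E
python3 bar.py 4
python3 -m inch '[[0.3,0.14,0,0],[0.6,0.27,0,0],[0.9,0.41,0,0],[1.2,0.54,0,0],[1.5,0.68,0,0],[1.8,0.82,0,0],[2.1,0.95,0,0],[2.1,0.95,0,0]]'; python3 bar.py 4
```

```text
time: 32.75
ee_pos: [0.6009, 0.263, 0.1588]
tcp_rot: [179.9, -0.0, 114.2]
wrist_force: [-1.9, 0.3, 5.4]
opening: -0.0004
grasp_force: 2.7
t 32.75 tcp local mm [ -5.6  29.  158.8] F [-1.6  1.1  5.4]
{-110: 19, -100: 22, -90: 25, -80: 39, -70: 19, -60: 26, -50: 24, -40: 15, -30: 16, -20: 56, -10: 10, 0: 56, 10: 18, 20: 17, 30: 26, 40: 19, 50: 20, 60: 36, 70: 167, 80: 176, 90: 151, 100: 30, 110: 22}
[(array([285., 231.]), 0.73)]
time: 33.85
ee_pos: [0.6221, 0.2728, 0.1575]
tcp_rot: [-180.0, 0.0, 114.3]
wrist_force: [-0.8, -0.1, 3.4]
opening: 0.0003
grasp_force: 1.7
t 33.85 tcp local mm [ 17.7  29.1 157.5] F [-0.7  0.3  3.4]
{-110: 8, -100: 27, -90: 20, -80: 26, -70: 25, -60: 20, -50: 27, -40: 15, -30: 16, -20: 18, -10: 22, 0: 24, 10: 22, 20: 15, 30: 56, 40: 9, 50: 52, 60: 55, 70: 56, 80: 147, 90: 164, 100: 102, 110: 18}
[(array([244., 234.]), 0.61)]
```

```bash
python3 -m inch '[[0.5,0.2,0,0],[1.2,0.5,0.6,0],[1.2,0.5,4,0],[-3,-3,5,0],[-6.9,-8,5,0],[-6.9,-9.6,3,0],[-6.9,-9.6,1,0],[-6.9,-9.6,0.3,0]]'
cat > front.py <<'E'
from bar import *
bar(0)
o,c=wrist(); save(c,'f%d.png'%int(o['time']*100)); p=np.load('p.npy'); a=p[2]; O=np.array([p[0],p[1],0])
Rl=np.array([[np.cos(a),np.sin(a),0],[-np.sin(a),np.cos(a),0],[0,0,1]])
for k in(-2,-1,0): 
    t=k*.8976; print(k,proj(c,Rl.T@np.array([.0275*np.sin(t),.028,.128+.0275*np.cos(t)])+O).round())
q=proj(c,Rl.T@np.array([-.0275,.028,.128])+O).astype(int)
for r in range(q[1]-40,q[1]+41,10): print(r,c['img'].min(2)[r,q[0]-24:q[0]+24:3], c['img'][r,q[0]+2:q[0]+9:3].tolist())
E
python3 front.py
```

```text
time: 34.95
ee_pos: [0.5526, 0.1764, 0.1594]
tcp_rot: [-179.9, -0.0, 114.3]
wrist_force: [0.0, 0.4, 0.3]
opening: -0.0002
grasp_force: 0.0
t 34.95 tcp local mm [-85.4 -29.9 159.4] F [0.2 0.4 0.3]
{-110: 113, -100: 107, -90: 190, -80: 29, -70: 12, -60: 20, -50: 32, -40: 21, -30: 25, -20: 16, -10: 47, 0: 38, 10: 15, 20: 14, 30: 42, 40: 39, 50: 50, 60: 50, 70: 38, 80: 30, 90: 17, 100: 54, 110: 21}
[(array([429., 129.]), 0.68)]
-2 [429. 136.]
-1 [456. 142.]
0 [515. 145.]
97 [156 191 174  64  69  95 192 195 197 198 197 193 193 181 193 198] [[199, 210, 219], [198, 209, 218], [193, 205, 213]]
107 [169 193 195 134 144 199 194 194 194 145  85  68  76 109  37  62] [[180, 189, 196], [84, 88, 86], [98, 103, 109]]
117 [178 196 198 202 202 201 192 198 102 198  23  49  11  22  50  18] [[210, 213, 195], [12, 10, 14], [70, 66, 61]]
127 [189 198 199 203 203 196 195 186 146  79  38  22  19  39  27  20] [[201, 210, 197], [29, 28, 24], [51, 49, 46]]
137 [193 198 199 201 203 195 195 155 193  22  57  20  15  55  20  22] [[79, 80, 75], [42, 41, 37], [32, 27, 27]]
147 [194 201 202 202 199 194 197 104 194  26  42  13  24  40  19  12] [[20, 22, 19], [65, 61, 55], [13, 14, 16]]
157 [196 197 202 202 199 196 197 198 176  41  82  27  41  29  16   7] [[73, 76, 78], [62, 65, 67], [61, 66, 65]]
167 [198 201 203 204 195 196 198 199 197 197 194 198 209 208 201 200] [[198, 210, 212], [195, 207, 209], [195, 208, 211]]
177 [199 205 202 203 194 198 197 200 199 199 193 203 210 205 199 202] [[201, 214, 215], [194, 205, 206], [200, 212, 213]]
```

```bash
python3 -m inch '[[0,0.8,1,-10.6],[0,1.6,2,-21.2],[0,2.6,2,-31.8],[0.1,3.6,2,-42.4],[0.2,4.6,2,-53],[0.3,5.6,2,-63.6],[0.3,6.6,1.5,-74.2],[0.3,6.6,1,-84.8]]'
python3 - <<'E'
from h import *
s=bot.camera('scene'); p=np.load('p.npy'); a=p[2]
for z in(.085,.09,.095,.1,.105,.11):
    l=(-.035,.05,z); print(z,proj(s,np.array([p[0]+np.cos(a)*l[0]-np.sin(a)*l[1],p[1]+np.sin(a)*l[0]+np.cos(a)*l[1],l[2]])).round(1))
o=bot.get_obs(); print(o['time'],o['ee_pos'],np.round(o['q'],1))
E
```

```text
time: 36.1
ee_pos: [0.5562, 0.2439, 0.1714]
tcp_rot: [180.0, -0.1, 29.2]
wrist_force: [0.0, 0.1, 0.0]
opening: 0.0
grasp_force: 0.0
0.085 [269.1 219.2]
0.09 [269.  217.6]
0.095 [268.9 215.9]
0.1 [268.8 214.3]
0.105 [268.7 212.6]
0.11 [268.6 210.9]
36.15 [0.55601618 0.24355779 0.1706529 ] [ 23.7  12.   10.3  88.3   0.  175. ]
```

```bash
python3 -m inch '[[0,0,-2.5,-4.7],[0,0,-5,-4.7],[0,0,-5.6,-4.7],[0.5,0.23,-5.6,-4.7],[1,0.46,-5.6,-4.7],[1.3,0.6,-5.6,-4.7],[1.5,0.69,-5.6,-4.7],[1.68,0.77,-5.6,-4.7]]'
python3 tr.py 0 | head -1
```

```text
time: 37.15
ee_pos: [0.5699, 0.2492, 0.1143]
tcp_rot: [-180.0, 0.4, 24.8]
wrist_force: [-19.6, -8.6, 3.0]
opening: -0.0
grasp_force: 10.7
t 37.15 tcp local mm [-39.5  29.2 114.3] F local [-21.4   0.3   3. ]
```

```bash
python3 -m inch '[[-0.08,-0.04,0,0],[-0.08,-0.04,0.4,0],[-0.08,-0.04,0.8,0],[-0.08,-0.04,1.2,0],[-0.08,-0.04,1.6,0],[-0.08,-0.04,1.9,0],[-0.08,-0.04,2.1,0],[-0.08,-0.04,2.1,0]]'
python3 tr.py 0
python3 -m inch '[[-1,-0.45,2.1,0],[-2.5,-1.1,2.5,0],[-4,-1.8,6,0],[-5.5,-2.5,11,0],[-6.3,-2.9,12.5,0],[-6.3,-2.9,12.5,0],[-6.3,-2.9,12.5,0],[-6.3,-2.9,12.5,0]]' | head -2
python3 bar.py 0
```

```text
time: 38.2
ee_pos: [0.5702, 0.2493, 0.1351]
tcp_rot: [-180.0, 0.3, 24.8]
wrist_force: [-9.0, -4.1, 0.1]
opening: 0.0002
grasp_force: 4.6
t 38.2 tcp local mm [-39.3  29.1 135.1] F local [-9.9  0.   0.1]
peaks deg:val [(-45, 61), (-29, 65), (-13, 62), (-2, 42), (3, 60), (11, 66), (19, 62), (25, 32), (34, 66), (49, 65), (61, 69), (70, 43)]
time: 39.25
ee_pos: [0.5087, 0.221, 0.2592]
t 39.25 tcp local mm [-106.9   28.9  259.2] F [-0.5 -0.2 -0.1]
{-110: 14, -100: 37, -90: 59, -80: 39, -70: 16, -60: 36, -50: 30, -40: 14, -30: 21, -20: 17, -10: 44, 0: 34, 10: 18, 20: 19, 30: 49, 40: 21, 50: 22, 60: 32, 70: 132, 80: 153, 90: 114, 100: 27, 110: 20}
[(array([321.,  92.]), 0.9)]
```

```bash
python3 - <<'E'
from h import *
p=np.load('p.npy'); a=p[2]
s=bot.camera('scene'); save(s,'s11.png'); o,w=wrist(); save(w,'w11.png')
for k in range(-3,2):
    t=k*.8976; l=(.0275*np.sin(t),.028,.128+.0275*np.cos(t))
    X=np.array([p[0]+np.cos(a)*l[0]-np.sin(a)*l[1],p[1]+np.sin(a)*l[0]+np.cos(a)*l[1],l[2]]); print(k,proj(s,X).round(1),proj(w,X).round(1))
print(bot.landmark_of('wheel_mark',s)[:2],bot.landmark_of('wheel_mark',w)[:2],bot.landmark_of('wheel_top',w)[:1],bot.landmark_of('knob_top',w)[:1])
print(s['img'][199:206,262:270].sum(2)//3)
print(w['img'][:110:2,322].tolist())
print(o['time'])
E
```

```text
-3 [262.1 207.9] [322.8  74.8]
-2 [267.3 202.1] [322.7  93.3]
-1 [264.7 194.1] [322.9  85.8]
0 [256.2 190. ] [323.2  52. ]
1 [248.3 192.8] [323.3  19.8]
[{'point': [269.7, 204.3], 'score': 0.5}] [{'point': [322.2, 92.5], 'score': 0.57}] [{'point': [320.3, 51.7], 'score': 0.81}] [{'point': [415.9, 46.2], 'score': 0.81}]
[[ 28  31  32  33  30  69 171 220]
 [ 30  29  28  29  41 119 178 217]
 [ 28  35  28  33  66 161 167 209]
 [ 28  28  32  79 122 156 198 222]
 [ 33  32  37 109 155 143 206 222]
 [ 36  27  37  89 114 175 218 223]
 [ 39  26  49  96 133 210 221 225]]
[[106, 107, 106], [169, 179, 192], [173, 184, 196], [179, 192, 203], [174, 185, 196], [174, 185, 196], [170, 183, 193], [169, 180, 191], [72, 75, 79], [40, 36, 33], [34, 30, 32], [36, 35, 34], [39, 36, 35], [25, 23, 23], [6, 13, 1], [46, 40, 42], [31, 27, 26], [17, 9, 12], [23, 21, 18], [20, 21, 16], [38, 33, 33], [40, 40, 33], [22, 23, 23], [35, 32, 30], [41, 39, 37], [23, 22, 22], [33, 33, 28], [34, 33, 31], [28, 29, 26], [53, 52, 48], [47, 43, 40], [33, 28, 26], [37, 36, 31], [39, 32, 32], [27, 25, 23], [26, 23, 24], [19, 13, 13], [23, 19, 17], [65, 61, 55], [22, 22, 22], [18, 19, 20], [19, 24, 20], [45, 44, 41], [16, 15, 14], [23, 22, 22], [66, 61, 55], [18, 18, 14], [49, 47, 47], [173, 182, 195], [174, 184, 199], [172, 183, 194], [166, 162, 153], [144, 135, 107], [157, 145, 112], [158, 147, 111]]
39.4
```

Evidence: only the one uninterrupted stroke moved the wheel a click; whenever I paused while pressing, the wheel crept back. So I'll make a quick, continuous stroke with no holds.

```bash
python3 -m inch '[[4.6,2.1,-2,0],[9.27,4.23,-4.5,0],[9.27,4.23,-9,0],[9.27,4.23,-9.8,0],[9.27,4.23,-10.1,0],[9.75,4.45,-10.1,0],[10.3,4.7,-10.1,0],[10.85,4.95,-10.1,0]]' | head -4
python3 -m inch '[[0.55,0.25,0,0],[1.1,0.5,0,0],[1.7,0.78,0.3,0],[2.3,1.05,1.5,0],[2.3,1.05,4,0],[-2.5,-1.1,6.5,0],[-7.5,-3.5,8,0],[-10.85,-4.95,8.1,0]]' | head -2
python3 bar.py 0
```

```text
time: 40.65
ee_pos: [0.6178, 0.2707, 0.1608]
tcp_rot: [180.0, -0.1, 24.8]
wrist_force: [-2.6, -1.2, 4.2]
time: 41.65
ee_pos: [0.5078, 0.2205, 0.2426]
t 41.65 tcp local mm [-108.    28.8  242.6] F [-0.4 -0.1  0.6]
{-110: 17, -100: 34, -90: 64, -80: 34, -70: 17, -60: 37, -50: 34, -40: 14, -30: 21, -20: 17, -10: 44, 0: 32, 10: 19, 20: 19, 30: 42, 40: 19, 50: 30, 60: 43, 70: 151, 80: 163, 90: 122, 100: 37, 110: 25}
[(array([323.,  94.]), 0.82)]
```

```bash
python3 -m inch '[[4.6,2.1,0,0],[9.27,4.23,-1.5,0],[9.27,4.23,-6.8,0],[9.27,4.23,-7.8,0],[9.27,4.23,-8.65,0],[9.27,4.23,-8.65,0],[9.63,4.4,-8.65,0],[10,4.56,-8.65,0]]' | head -4
python3 -m inch '[[0.36,0.17,0,0],[0.73,0.33,0,0],[1.1,0.5,0,0],[1.5,0.7,0,0],[2.1,0.95,0.4,0],[2.3,1.05,4,0],[-2.5,-1.1,6.4,0],[-7,-3.2,8.6,0]]' | head -2
python3 bar.py 0
```

```text
time: 42.75
ee_pos: [0.6085, 0.2665, 0.158]
tcp_rot: [180.0, -0.1, 24.8]
wrist_force: [-3.8, -1.2, 4.4]
time: 43.75
ee_pos: [0.5383, 0.2344, 0.2403]
t 43.75 tcp local mm [-74.5  28.8 240.3] F [0.4 0.3 0.4]
{-110: 27, -100: 32, -90: 41, -80: 60, -70: 29, -60: 48, -50: 42, -40: 16, -30: 26, -20: 18, -10: 38, 0: 39, 10: 32, 20: 20, 30: 44, 40: 18, 50: 16, 60: 27, 70: 61, 80: 175, 90: 176, 100: 68, 110: 23}
[(array([321., 137.]), 0.8)]
```

```bash
python3 -m inch '[[1,0.45,-6,0],[1.8,0.8,-11.5,0],[1.8,0.8,-12.6,0],[2.6,1.2,-12.6,0],[3.3,1.5,-12.6,0],[3.6,1.64,-12.6,0],[3.6,1.64,-12.3,0],[3.6,1.64,-11.6,0]]' | head -4
python3 -m inch '[[0,0,0.6,0],[0,0,1.2,0],[0.1,0.04,1.8,0],[0.35,0.16,2.4,0],[0.35,0.16,2.4,0],[-1.5,-0.7,2.8,0],[-3,-1.3,7,0],[-4,-1.8,11.5,0]]' | head -4
python3 bar.py 0
```

```text
time: 44.85
ee_pos: [0.5701, 0.2489, 0.1235]
tcp_rot: [-180.0, 0.7, 24.8]
wrist_force: [-26.7, -11.9, -1.3]
time: 45.85
ee_pos: [0.5346, 0.2329, 0.2412]
tcp_rot: [180.0, -0.1, 24.8]
wrist_force: [0.4, -0.2, -0.1]
t 45.85 tcp local mm [-78.4  29.  241.2] F [ 0.3 -0.4 -0.1]
{-110: 26, -100: 35, -90: 58, -80: 71, -70: 39, -60: 29, -50: 35, -40: 27, -30: 175, -20: 178, -10: 42, 0: 54, 10: 52, 20: 18, 30: 17, 40: 45, 50: 33, 60: 29, 70: 85, 80: 164, 90: 159, 100: 64, 110: 27}
[(array([323., 114.]), 0.85)]
```

```bash
python3 - <<'E'
from h import *
o,c=wrist(); p=np.load('p.npy'); a=p[2]; O=np.array([p[0],p[1],0]); print(o['time'])
Rl=np.array([[np.cos(a),np.sin(a),0],[-np.sin(a),np.cos(a),0],[0,0,1]])
A=np.arange(-60,21,3); X=[Rl.T@np.array([.0275*np.sin(t),.028,.128+.0275*np.cos(t)])+O for t in np.radians(A)]
print([(int(g),int(c['img'].min(2)[int(round(q[1])),int(round(q[0]))])) for g,q in zip(A,[proj(c,x) for x in X])])
E
```

```text
45.95
[(-60, 35), (-57, 17), (-54, 37), (-51, 49), (-48, 25), (-45, 11), (-42, 16), (-39, 27), (-36, 39), (-33, 167), (-30, 178), (-27, 179), (-24, 179), (-21, 181), (-18, 180), (-15, 180), (-12, 117), (-9, 24), (-6, 65), (-3, 22), (0, 57), (3, 55), (6, 30), (9, 59), (12, 18), (15, 27), (18, 27)]
```

```bash
python3 -m inch '[[4,1.8,-2,0],[7.14,3.25,-5.5,0],[7.14,3.25,-7.2,0],[7.14,3.25,-7.7,0],[7.14,3.25,-8.05,0],[7.4,3.37,-8.05,0],[7.75,3.53,-8.05,0],[8.1,3.7,-8.05,0]]' | head -4
python3 -m inch '[[0.36,0.17,0,0],[0.9,0.4,0.3,0],[1.2,0.5,3,0],[1.5,-2.5,4.5,0],[1.84,-6.08,4.3,0],[1.84,-6.08,3.5,0],[1.84,-6.08,2.3,0],[1.84,-6.08,2.3,0]]' | head -4
python3 - <<'E'
from h import *
o,c=wrist(); p=np.load('p.npy'); a=p[2]; O=np.array([p[0],p[1],0])
Rl=np.array([[np.cos(a),np.sin(a),0],[-np.sin(a),np.cos(a),0],[0,0,1]]); print(o['time'],Rl@(np.array(o['ee_pos'])-O)); save(c,'w12.png')
A=np.arange(-60,61,3); X=[Rl.T@np.array([.0275*np.sin(t),.028,.128+.0275*np.cos(t)])+O for t in np.radians(A)]
print([(int(g),int(c['img'].min(2)[int(round(q[1])),int(round(q[0]))])) for g,q in zip(A,[proj(c,x) for x in X])])
E
```

```text
time: 47.0
ee_pos: [0.6165, 0.2703, 0.1597]
tcp_rot: [180.0, -0.1, 24.8]
wrist_force: [1.8, 0.8, 5.4]
time: 48.0
ee_pos: [0.6336, 0.2099, 0.1797]
tcp_rot: [-180.0, 0.2, 24.8]
wrist_force: [-1.0, 0.5, 0.4]
48.0 [ 0.00211196 -0.03294673  0.17965754]
[(-60, 40), (-57, 40), (-54, 39), (-51, 40), (-48, 47), (-45, 53), (-42, 33), (-39, 24), (-36, 35), (-33, 45), (-30, 33), (-27, 27), (-24, 26), (-21, 28), (-18, 50), (-15, 30), (-12, 191), (-9, 223), (-6, 226), (-3, 225), (0, 227), (3, 226), (6, 226), (9, 103), (12, 35), (15, 44), (18, 17), (21, 36), (24, 34), (27, 30), (30, 40), (33, 26), (36, 24), (39, 27), (42, 27), (45, 41), (48, 26), (51, 9), (54, 19), (57, 31), (60, 49)]
```

The bar is on top: it spans −12° to +9°. Now I'll press the knob.

```bash
python3 -m inch '[[0,0,-0.8,0],[0,0,-1.5,0],[0,0,-2.2,0],[0,0,-2.7,0],[0,0,-3,0],[0,0,-3,0],[0,0,-3,0],[0,0,-3,0]]' | head -4
```

```text
time: 49.05
ee_pos: [0.6345, 0.2098, 0.155]
tcp_rot: [-180.0, -0.2, 24.8]
wrist_force: [-5.1, 0.2, 18.4]
```

```bash
python3 -m inch '[[0,0,0,0],[0,0,0.6,0],[0,0,1.3,0],[0,0,2,0],[0,0,4,0],[0,0,8,0],[0,0,9,0],[0,0,9,0]]' | head -4
python3 - <<'E'
from h import *
o,c=wrist(); p=np.load('p.npy'); a=p[2]; O=np.array([p[0],p[1],0])
Rl=np.array([[np.cos(a),np.sin(a),0],[-np.sin(a),np.cos(a),0],[0,0,1]]); print(o['time'],o['wrist_force'])
A=np.arange(-30,31,3); X=[Rl.T@np.array([.0275*np.sin(t),.028,.128+.0275*np.cos(t)])+O for t in np.radians(A)]
print([(int(g),int(c['img'].min(2)[int(round(q[1])),int(round(q[0]))])) for g,q in zip(A,[proj(c,x) for x in X])])
print(bot.job_done())
E
```

```text
time: 50.05
ee_pos: [0.6345, 0.2092, 0.2417]
tcp_rot: [180.0, -0.0, 24.8]
wrist_force: [0.1, 0.6, -0.5]
50.05 [ 0.05587316  0.61469166 -0.50420789]
[(-30, 40), (-27, 19), (-24, 24), (-21, 22), (-18, 56), (-15, 37), (-12, 112), (-9, 221), (-6, 223), (-3, 223), (0, 226), (3, 227), (6, 198), (9, 92), (12, 51), (15, 52), (18, 26), (21, 32), (24, 36), (27, 26), (30, 46)]
the job is handed in; nothing more can be done
None
```

I pushed the box home, turned the day wheel until the white bar was on top, pressed the knob to about 18 N (16 mm down), let it go, and handed the job in at about 50 s; the camera last showed the bar within about 2° of the top, the hand-in returned no verdict, and I did not re-check the box after its first push home.

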